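Latch the gate of the microscope-slide store

TASK

Shut and latch the swing gate of the white slide store: lift the steel latch bar by its red tab, swing the gate shut so that the raised bar comes over the yellow catch, then find the notch by feel and let the bar drop fully home in it, so that the gate is held, and let go. Be gentle with the catch: never ram or press it harder than about 2 kg of force, and leave the other things on the bench and on the store alone.

Things in the scene. Friction and masses are not known exactly. Their poses are not given: they have to be found in the camera images.
- gate (a joint): Gate angle. Aluminium frame with clear pane, 200 wide, 10 thick, top edge 130 above the bench, on an upright hinge. 0 = shut, flush with the store's front; positive = open, free end swung out to the store's -x; it goes 0.095 past 0 (inwards) to its stop. Light hinge friction: about 0.5 N at the tab moves it, and it stays where it is left.
- latch_bar (a joint): Lift angle of the latch bar, a steel rod of 10 diameter that pivots up and down in the gate's plane. 0 = level on its stop, which is also fully home in the notch; positive = tip raised, free to 0.6. Its weight (0.25 kg, give or take 20%) brings it down. Lying on top of the catch it reads about 0.10.
- bar_pin (a point): The bar's pivot pin, on the bar's axis, 115 above the bench, 150 from the gate's hinge axis, 12 outside the gate's middle plane. The bar reaches 140 from here away from the hinge. The point turns with gate and bar.
- tab_grip (a point): Point inside the red upright tab on the latch bar, 80 along the bar from its pin (230 from the gate's hinge axis), 43 above the bar's axis. The tab is 12 thick across the gate's plane (pinch it so, from above), 16 along the bar, and ends 17 above this point. x axis: the gate's normal, into the store when shut; -y: along the bar away from its pin. Turns with gate and bar.
- hinge_top (a point): Fixed point on the gate's hinge axis, at the height of the bar's pin (115 above the bench). Axes of the store: +x into the store from its front, -y from the hinge along the shut gate to the catch, z up.
- slide_store: White cabinet with trays of microscope slides, 160 deep, 200 wide, roof 128 above the bench, on a grey base plate 230 x 325 x 10; fixed. Origin on the bench, in the plane of the shut gate, at the middle of the gate's width; +x into the store, +y to the hinge side.
- catch_top (a point): Middle of the range of the catch's notch, at the height of the catch's flat top, 122 above the bench (12 above the underside of the level bar), 265 from the hinge axis; store's axes. The catch is clamped anew each time: its notch lies up to 13 from here along x, unmeasured, to be felt or seen. The bar is over it at a gate angle between -0.05 and +0.05.
- catch_post: Fixed grey post, 90 (store's x) x 22 x 80, beyond the gate's free end; origin at the centre of its foot, 10 above the bench. It carries the yellow catch: 18 wide along the bar, 70 long in x, with one square notch across its top, 14 wide, 16 deep. Flat top outside (-x of) the notch: 24 long, inside: 32. A lowered bar coming in meets its outer face.
- petri_dish: Bystander, not needed: clear round dish, 90 across, 16 high, standing on the store's roof (mm). Origin at the centre of its underside.
- oil_bottle: Bystander, not needed: small amber bottle, 30 across, 55 high, standing on the store's roof (mm). Origin at the centre of its underside.
- cover_glass_box: Bystander, not needed: blue box 60 x 45 x 22 (mm). Origin at the centre of its underside.
- slide_box: Bystander, not needed: green box 170 x 90 x 34 (mm). Origin at the centre of its underside.
- beaker: Bystander, not needed: glass beaker, 60 across, 75 high (mm). Origin at the centre of its underside.
- stain_bottle: Bystander, not needed: white bottle with red cap, 56 across, 120 high (mm). Origin at the centre of its underside.
- lens_brush: Bystander, not needed: small brush lying on the bench (mm). Origin at the centre of its underside.

How it is judged (in metres and radians):
On the way, in this order (a step that is already met when the one before it is completed fails the run):
1. the latch bar is lifted higher than the catch while the gate is still open (value of joint latch_bar above 0.115 rad and value of joint gate above 0.12 rad), for 0.1 s.
2. the gate is swung in with the bar still up, so that the bar is over the catch (value of joint latch_bar above 0.085 rad and value of joint gate below 0.07 rad), for 0.1 s.
At the end, for the whole second after the job is handed in: The latch bar lies fully home in the notch of the catch (lift angle under 0.03 rad, which is 3.5 mm at the catch) with the gate shut (gate angle within 0.07 rad of 0) and at rest (value of joint latch_bar below 0.03 rad and value of joint gate between -0.07 and 0.07 rad and velocity of joint gate between -0.05 and 0.05 rad/s); the robot touches nothing.
It fails at once if the catch or its post is struck or pressed with more than 25 N (contact force between catch_post and anything else above 25 N).
It fails at once if a bystander is moved by more than 20 mm (distance of any of petri_dish, oil_bottle, cover_glass_box, slide_box, beaker, stain_bottle, lens_brush from where it was at the start of the episode above 0.02 m).
It also fails if it takes over 45 s, if anything falls off the work surface, if the arm or the gripper's body presses on something with over 40 N, if the wrist force passes 120 N, or if a joint passes its speed limit or range.

ROBOT

A 7-joint arm with a two-finger parallel gripper is mounted at the origin on the work surface. World frame = base frame: x ahead of the robot, y to its left, z up, the work surface at z = 0. Lengths are in mm, angles in rad, forces in N, time in s.
With the tool pointing down it reaches from about 400 to 875 mm from the base axis. Payload 6.5 kg.
Tool frame: the origin (TCP) lies midway between the tips of the shut fingers; the grasp point (between the pads) lies 19 mm behind it; z points along the fingers, y is the line along which they close (so a half turn about z gives the same grasp; the last joint's range is limited). The gripper opens to 85 mm and grips with 20 to 120 N. Pads are 22 mm wide; open, the fingers measure 114 mm over their backs; the gripper's body (76 mm by 85 mm) begins 54 mm behind the grasp point. The pads swing forward as they close: fully open they stand 13 mm farther back than shut.
Start: joints at [1.257, 0.536, -0.004, 1.538, 0.003, 1.067, -0.071], TCP at [159.423, -630.139, 231.29] pointing down, gripper open.
Joint ranges: [-2.7, 2.7], [-0.37, 2.16], [-1.27, 1.26], [0.24, 2.4], [-1.31, 4.45], [0.19, 1.91], [-2.76, 2.76]. Speed limits (rad/s): [2.39, 2.39, 3.14, 3.14, 3.14, 3.14, 3.14].

INTERFACE

Orientations are given as a rotation vector (axis times angle).
In Python, from plant import env gives the robot as it stands. The module is installed in compiled form; this text tells all that it offers.
- The arm moves only by the shell command python3 -m crank 'ROWS' [FORCE]. ROWS is JSON, a list of rows, each a list of 7 numbers: the opening, from 0 (shut) to 1 (fully open), then the shift along the tool's x, y, z in mm, then the turn, a rotation vector about the tool's x, y, z in rad. A call has 1 to 12 rows; each row is the pose to reach, as a shift and turn from the pose commanded when the call began, along the tool's axes at that moment; what a row does not reach only later rows make up. A row lasts 1/10 s, in which the tool goes at most 50 mm and 8.59 degrees, less where a joint would pass 70% of its speed; a pose out of reach is approached as far as the arm can. A call with a gripper value outside its range is refused whole. The fingers move at their own pace and stop on an object; FORCE is the grip in N (left out, the last holds). Time passes only in rows, so rows that repeat a pose let the fingers close. It gives the time, the measured TCP pose, the force, the opening and the grip force at its end, in the units of the state.
- env.observe(): the state, without advancing time (a new reading comes with each control period).
- env.snapshot(name): name is "side" or "top" or "wrist"; returns the picture (480x640x3 uint8, blue, green, red); there is no depth.
- env.camera_model(name): a dict with "camera_matrix" (3x3 intrinsics, pixels), "rvec" (rotation vector, rad) and "tvec" (3), from world to camera coordinates, as OpenCV has them. Camera axes: x right, y down, z forward; pixel columns grow to the right and rows downward; lengths in mm; the calibration is good to about 2 mm. A picture is of the moment at which its call begins: read the wrist's pose just before it. camera_model takes no time and is no camera call; for the wrist camera it gives the pose at the moment of the call.
- env.finish_job(): hands the job in; it is judged then, once.
The state is a dict: "clock": time; "qpos": joint angles; "dq": joint speeds; "tau": joint torques, N m; "eef_pos": TCP position; "eef_rot": TCP orientation; "wrist_force": force on the tool from outside, world axes, zero at the start; "moment": the same for the moment, N m; "finger_gap": finger opening in mm; "finger_force": force on a finger pad.
Only numpy, scipy, OpenCV 4.12 (cv2) and the standard library are available. Lean on these libraries where they do the work, as an engineer would, in place of code of your own. Each camera call takes 0.05 s, during which the arm holds its last target. There are 200 camera calls.

## Working session

There is one attempt and no reset: what is moved stays moved. The work goes in short steps, Python scripts to look and compute and a shell command to move; the robot and the scene stay as the last step left them, time stands still between calls to the robot, and variables do not carry over. Pictures are saved under pics/ and viewed, at most 14 in all, crops included, and the job is handed in when it is done.

```bash
mkdir -p pics; python3 - <<'E'
from plant import env
import cv2
o=env.observe(); print(o)
for n in ("side","top","wrist"):
    cv2.imwrite(f"pics/{n}0.png",env.snapshot(n)); print(n,env.camera_model(n))
E
```

```text
{'clock': 0.0, 'qpos': array([ 1.25680342,  0.53721131, -0.0044455 ,  1.53887984,  0.00260418,
        1.06734086, -0.07121908]), 'dq': array([-4.77382406e-04, -4.33348556e-04, -9.64067940e-04,  7.65744971e-04,
       -7.20951581e-04,  2.12190647e-04,  3.23021263e-05]), 'tau': array([ 9.26340545e-04, -5.83406246e+01,  1.04902815e+00, -2.59100550e+01,
        1.23576669e-02,  9.47950641e-03,  3.89913782e-05]), 'eef_pos': array([ 159.24462003, -629.51446558,  230.38118799]), 'eef_rot': array([-3.11571514e+00, -3.88109662e-01,  5.64035594e-04]), 'wrist_force': array([-1.00810467,  0.36879111, -0.55882547]), 'moment': array([ 0.00940422,  0.00168061, -0.06513745]), 'finger_force': 0.0, 'finger_gap': 85.3861234762014}
side {'camera_matrix': array([[472.57853696,   0.        , 313.6923403 ],
       [  0.        , 472.57853696, 239.56105586],
       [  0.        ,   0.        ,   1.        ]]), 'rvec': array([ 0.95622687, -2.54943258,  0.96942583]), 'tvec': array([429.96882875, 336.8203971 , 919.56444895])}
top {'camera_matrix': array([[440.3021785 ,   0.        , 316.83858963],
       [  0.        , 440.3021785 , 234.06547188],
       [  0.        ,   0.        ,   1.        ]]), 'rvec': array([ 2.14522566, -2.15475466,  0.14600622]), 'tvec': array([  30.13755695,  521.24164128, 1012.25555276])}
wrist {'camera_matrix': array([[375.37198369,   0.        , 324.74587655],
       [  0.        , 375.37198369, 245.26996408],
       [  0.        ,   0.        ,   1.        ]]), 'rvec': array([-2.29208232,  1.78385648,  0.25952951]), 'tvec': array([-648.18598842,  -36.88329309,  379.55242049])}
```

View pics/top0.png

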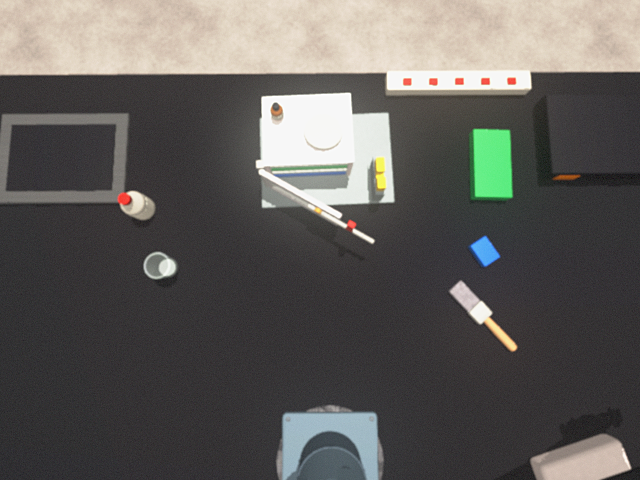

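View pics/side0.png

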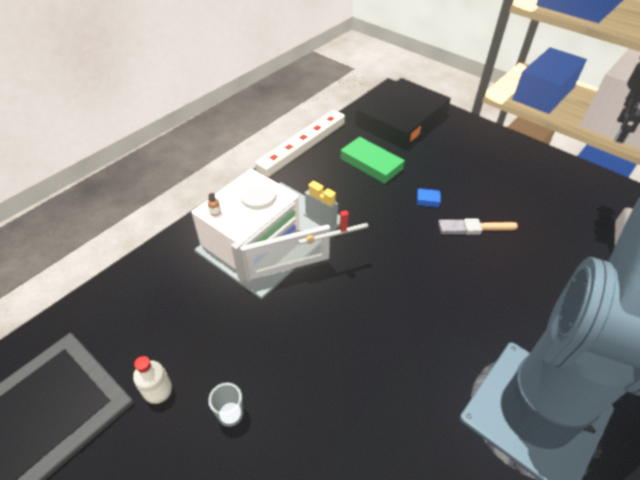

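The top view shows the store at about (310,135), the red tab at (351,225), the bar tip at (373,241), the catch at (380,175) and the hinge at about (261,165). The side view shows the tab at (344,220). Next I'll enlarge both.

```bash
python3 - <<'E'
import cv2,numpy as np
a=cv2.imread("pics/top0.png")[85:265,245:405]; b=cv2.imread("pics/side0.png")[165:305,185:385]
a=cv2.resize(a,None,fx=3,fy=3,interpolation=cv2.INTER_CUBIC)   # 480x540
cv2.imwrite("pics/topc.png",a)
b=cv2.resize(b,None,fx=4,fy=4,interpolation=cv2.INTER_CUBIC)   # 800x560
cv2.imwrite("pics/sidec.png",b)
E
```

```text
(no output)
```

View pics/topc.png

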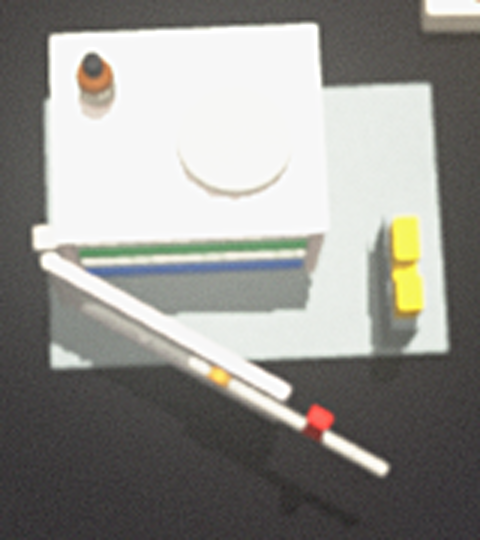

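View pics/sidec.png

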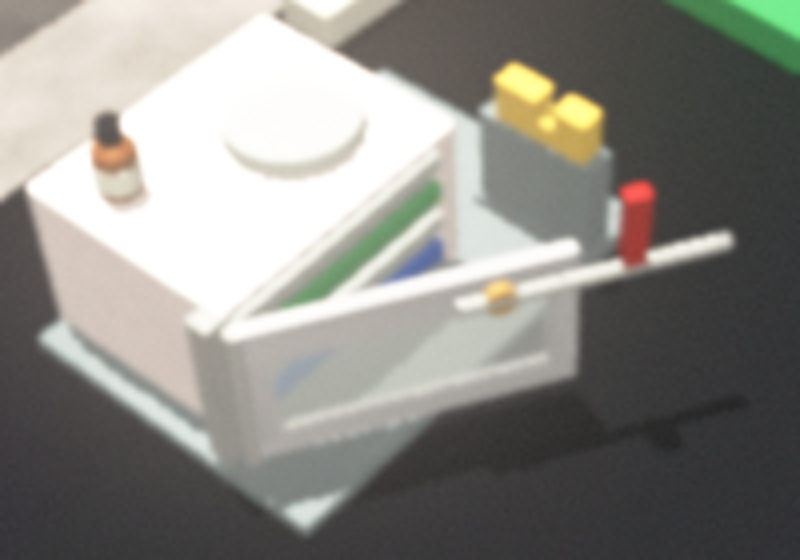

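```bash
cat > h.py <<'E'
import numpy as np,cv2
from plant import env
from scipy.spatial.transform import Rotation as R
def ray(cam,uv,z,m=None):
    m=m or env.camera_model(cam); K=m["camera_matrix"];Rm=R.from_rotvec(m["rvec"]).as_matrix()
    c=-Rm.T@m["tvec"]; d=Rm.T@np.linalg.inv(K)@np.array([*uv,1.]); return c+d*(z-c[2])/d[2]
def proj(cam,P,m=None):
    m=m or env.camera_model(cam)
    return cv2.projectPoints(np.array(P,float).reshape(-1,1,3),m["rvec"],m["tvec"],m["camera_matrix"],None)[0].reshape(-1,2)
def store(s,p): # store pose s=(X,Y,yaw), local point about hinge
    c,n=np.cos(s[2]),np.sin(s[2]); return np.array([s[0]+c*p[0]-n*p[1],s[1]+n*p[0]+c*p[1],p[2]])
def gate(s,g,p): # gate angle g>0 : free end (-y) to -x
    c,n=np.cos(-g),np.sin(-g); return store(s,(c*p[0]-n*p[1],n*p[0]+c*p[1],p[2]))
E
python3 - <<'E'
from h import *
from scipy.optimize import least_squares
T=lambda u,v:(245+u/3,85+v/3); S=lambda u,v:(185+u/4,165+v/4)
for n,f,pts in (("top",T,[("plate",45,98,10),("plate",431,84,10),("plate",449,352,10),("plate",51,368,10),("roofBL",49,34,128),("roofBR",317,24,128),("roofFR",328,232,128),("pin",219,376,115),("tip",386,468,115),("tab",320,413,175),("notch",405,264,122),("hingetop",48,261,130)]),
 ("side",S,[("pin",501,296,115),("tip",730,240,115),("tab",638,188,175),("notch",562,98,122),("roofFR",453,125,128),("roofBL",32,188,128),("roofBR",262,15,128)])):
    for nm,u,v,z in pts: print(n,nm,ray(n,f(u,v),z).round(1))
obs=[("top",T(219,376),1,(-12,-150,115)),("top",T(386,468),1,(-12,-290,115)),("top",T(320,413),1,(-12,-230,175)),
 ("side",S(501,296),1,(-14,-150,115)),("side",S(730,240),1,(-12,-290,115)),("side",S(638,188),1,(-12,-230,175)),]
pl=[((170,36),0)]
def res(p):
    s=p[:3];r=[]
    for cam,uv,_,q in obs: r+=list(proj(cam,gate(s,p[3],q))[0]-uv)
    # plate back/front edges direction and roof edges
    P=[ray("top",T(*a),z)[:2] for a,z in (((45,98),10),((431,84),10),((51,368),10),((449,352),10),((49,34),128),((317,24),128))]
    for a,b in ((0,1),(2,3),(4,5)):
        d=P[a]-P[b]; ang=np.arctan2(-d[0],d[1]); r.append((ang-p[2])*60)
    return r
f=least_squares(res,[600,150,0,.5],loss="soft_l1"); print(f.x,np.round(f.fun,1))
s=f.x[:3]; print("roof FR,BR",store(s,(0,-200,128)),"catch",store(s,(0,-265,122)),"plate")
for nm,p in (("catch",(0,-265,122)),("hinge",(0,0,130)),("c-out",(-31,-265,122)),("c-in",(39,-265,122))): print(nm,[(np.array(proj(c,store(s,p))[0])-o)*k for c,o,k in (("top",(245,85),3),("side",(185,165),4))])
E
```

```text
top plate [823.  170.5  10. ]
top plate [ 833.8 -155.5   10. ]
top plate [ 602.9 -164.2   10. ]
top plate [591.1 162.5  10. ]
top roofBL [824.4 152.2 128. ]
top roofBR [831.3 -50.4 128. ]
top roofFR [668.9 -56.1 128. ]
top pin [563.5  25.  115. ]
top tip [494.5 -96.8 115. ]
top tab [525.7 -44.4 175. ]
top notch [ 646.  -113.3  122. ]
top hingetop [647.2 150.4 130. ]
side pin [560.2  23.9 115. ]
side tip [489. -96. 115.]
side tab [520.4 -45.4 175. ]
side notch [ 636.  -118.9  122. ]
side roofFR [665.9 -52.2 128. ]
side roofBL [815.3 149.4 128. ]
side roofBR [827.2 -47.6 128. ]
[6.48827826e+02 1.47611360e+02 3.45524953e-02 5.62719430e-01] [ 0.4  0.3  0.   1.   0.3  1.5 -0.7  0.1 -0.9 -0.9 -0.9 -0.4 -0.1  0.1
 -0. ]
roof FR,BR [655.73695014 -52.26926466 128.        ] catch [ 657.98241547 -117.23046758  122.        ] plate
catch [array([409.85792393, 248.25607796]), array([533.18500939,  83.65319881])]
hinge [array([ 51.80919206, 258.88428656]), array([229.38846556, 325.52106469])]
c-out [array([412.32830625, 288.89277629]), array([572.49193572, 105.0152496 ])]
c-in [array([406.78009207, 197.62710297]), array([484.95527938,  57.44189108])]
```

```bash
cat >> h.py <<'E'
S0=np.array([648.8,147.6,0.0346]); 
def tool(g,l,up=0,s=S0,sgn=1,dn=0,da=0):
    """TCP pose (pos, Rot) rigid with tab: g gate, l lift; up = retreat; pinch axis y along gate normal"""
    # bar-frame: at l=0 TCP at along=80, height 43-19 above axis
    a,h=80+da,24+up; al=a*np.cos(l)-h*np.sin(l); hh=a*np.sin(l)+h*np.cos(l)
    p=gate(s,g,(-12+dn,-150-al,115+hh))
    yw=s[2]-g; n=np.array([np.cos(yw),np.sin(yw),0]); b=np.array([np.sin(yw),-np.cos(yw),0]) # along bar outwards
    z=-(np.array([0,0,1])*np.cos(l)-b*np.sin(l)); y=sgn*n; x=np.cross(y,z)
    return p,R.from_matrix(np.c_[x,y,z])
def rel(target,ref=None):
    if ref is None: o=env.observe(); ref=(o["eef_pos"],R.from_rotvec(o["eef_rot"]))
    d=ref[1].inv().apply(target[0]-ref[0]); return d.round(1),(ref[1].inv()*target[1]).as_rotvec().round(3)
def show():
    o=env.observe(); print(round(o["clock"],2),o["eef_pos"].round(1),o["eef_rot"].round(3),o["wrist_force"].round(1),round(o["finger_gap"],1),round(o["finger_force"],1),o["qpos"].round(2))
E
python3 - <<'E'
from h import *
for sg in (1,-1):
    t=tool(.563,0,90,sgn=sg); print(t[0],rel(t))
E
```

```text
[522.48161539 -44.98158196 229.        ] (array([ 495.5, -477.7,    2.2]), array([-0.001, -0.   , -0.795]))
[522.48161539 -44.98158196 229.        ] (array([ 495.5, -477.7,    2.2]), array([-1.000e-03,  2.000e-03,  2.347e+00]))
```

```bash
python3 -m crank '[[1,40,-40,0,0,0,-0.06],[1,80,-77,0,0,0,-0.13],[1,120,-115,0,0,0,-0.2],[1,160,-154,0,0,0,-0.27],[1,200,-192,0,0,0,-0.33],[1,240,-231,0,0,0,-0.4],[1,280,-270,0,0,0,-0.46],[1,320,-308,0,0,0,-0.53],[1,360,-347,0,0,0,-0.6],[1,400,-386,0,0,0,-0.66],[1,440,-424,0,0,0,-0.73],[1,470,-454,0,0,0,-0.795]]' 30 | tail -5
python3 - <<'E'
from h import *
show(); t=tool(.563,0,90); print(rel(t))
E
```

```text
eef_pos: [476.4, -118.6, 231.4]
eef_rot: [2.722, 1.568, -0.0]
wrist_force: [0.4, -0.5, -0.2]
finger_gap: 85.4
finger_force: 0.0
1.35 [ 476.4 -118.6  231.4] [ 2.722  1.568 -0.   ] [ 0.4 -0.5 -0.2] 85.4 0.0 [ 0.52  0.3  -0.43  1.93  0.15  0.94 -0.51]
(array([86.8,  2.9,  2.4]), array([0.   , 0.   , 0.003]))
```

```bash
python3 -m crank '[[1,0,0,0,0,0,0],[1,0,0,0,0,0,0]]' >/dev/null
python3 - <<'E'
from h import *
show(); t=tool(.563,0,90); print(rel(t))
E
```

```text
1.55 [ 475.9 -119.3  231. ] [-2.722e+00 -1.568e+00  1.000e-03] [-0.2 -0.2 -1.1] 85.3 0.0 [ 0.52  0.3  -0.43  1.93  0.15  0.94 -0.51]
(array([87.7,  3. ,  2. ]), array([-0.001,  0.   ,  0.003]))
```

```bash
python3 -m crank '[[1,44,1.5,1,0,0,0],[1,80,3,2,0,0,0],[1,87.7,3,2,0,0,0.003],[1,87.7,3,2,0,0,0.003]]' >/dev/null
python3 - <<'E'
from h import *
show(); t=tool(.563,0,90); print(rel(t))
m=env.camera_model("wrist"); im=env.snapshot("wrist"); cv2.imwrite("pics/w1.png",im)
for nm,p in (("pin",(-12,-150,115)),("tip",(-12,-290,115)),("tabtop",(-12,-230,175))): print(nm,proj("wrist",gate(S0,.563,p),m))
E
```

```text
1.95 [522.4 -46.4 229. ] [-2.726e+00 -1.561e+00  1.000e-03] [-0.5 -1.2 -0. ] 85.7 0.0 [ 0.37  0.36 -0.45  1.85  0.19  0.97 -0.7 ]
(array([ 1.3, -0.6, -0. ]), array([-0.001,  0.   , -0.003]))
pin [[324.45743869 120.87318417]]
tip [[324.96423738 315.89020555]]
tabtop [[324.69423895 268.35442927]]
```

View pics/w1.png

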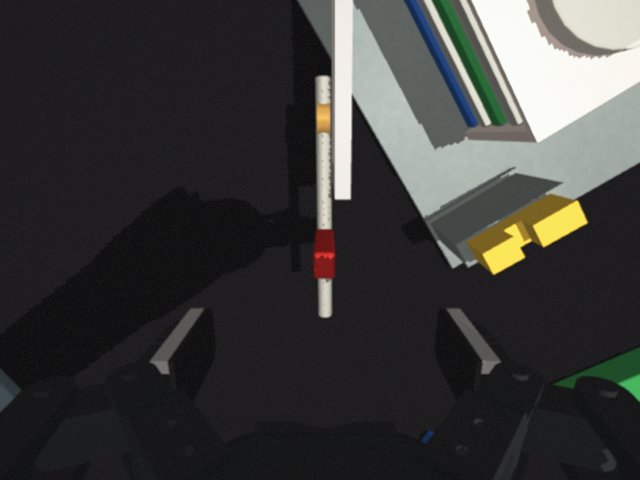

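```bash
python3 - <<'E'
from h import *
m=env.camera_model("wrist")
for uv in ((524,262),(543,248),(513,249),(533,235),(493,275),(587,222)):
    p=ray("wrist",uv,122,m)[:2]-S0[:2]; c,s=np.cos(S0[2]),np.sin(S0[2]); print(uv,(c*p[0]+s*p[1]).round(1),(-s*p[0]+c*p[1]).round(1))
E
python3 -m crank '[[1,1,-0.5,30,0,0,-0.003],[0.6,1,-0.5,65,0,0,-0.003],[0.4,1,-0.5,90,0,0,-0.003],[0.3,1,-0.5,90,0,0,-0.003],[0,1,-0.5,90,0,0,-0.003],[0,1,-0.5,90,0,0,-0.003],[0,1,-0.5,90,0,0,-0.003],[0,1,-0.5,90,0,0,-0.003],[0,1,-0.5,90,0,0,-0.003],[0,1,-0.5,90,0,0,-0.003]]' 30
python3 - <<'E'
from h import *
show(); g,l=.563,0
ref=tool(g,l); print(rel(ref))
for g,l in ((.563,.06),(.563,.12),(.563,.18),(.48,.18),(.4,.18),(.32,.18),(.24,.18)): print(g,l,*rel(tool(g,l),ref))
E
```

```text
(524, 262) -23.2 -277.0
(543, 248) -7.8 -274.6
(513, 249) -25.7 -264.1
(533, 235) -9.9 -262.2
(493, 275) -45.8 -274.2
(587, 222) 24.8 -273.4
clock: 3.0
eef_pos: [523.3, -45.9, 140.8]
eef_rot: [2.723, 1.563, 0.001]
wrist_force: [-3.3, -3.4, 7.6]
finger_gap: 11.3
finger_force: 34.6
3.0 [523.3 -45.9 140.8] [2.723e+00 1.563e+00 1.000e-03] [-3.3 -3.4  7.6] 11.3 34.6 [ 0.33  0.48 -0.42  1.92  0.27  0.79 -0.77]
(array([ 0.4, -1.1,  1.8]), array([ 0.002,  0.   , -0.   ]))
0.563 0.06 [ 1.6 -0.  -4.8] [ 0.   -0.06  0.  ]
0.563 0.12 [ 3.4 -0.  -9.4] [-0.   -0.12  0.  ]
0.563 0.18 [  5.6   0.  -13.9] [ 0.   -0.18  0.  ]
0.48 0.18 [  5.4  18.6 -13.9] [-0.007 -0.18  -0.083]
0.4 0.18 [  6.6  36.6 -13.9] [-0.015 -0.18  -0.163]
0.32 0.18 [  9.3  54.3 -13.9] [-0.022 -0.179 -0.242]
0.24 0.18 [ 13.4  71.9 -13.9] [-0.029 -0.178 -0.322]
```

```bash
python3 -m crank '[[0,0.7,0,-2.4,0,-0.03,0],[0,1.6,0,-4.8,0,-0.06,0],[0,2.5,0,-7.1,0,-0.09,0],[0,3.4,0,-9.4,0,-0.12,0],[0,4.5,0,-11.7,0,-0.15,0],[0,5.6,0,-13.9,0,-0.18,0],[0,5.6,0,-13.9,0,-0.18,0],[0,5.6,0,-13.9,0,-0.18,0]]'
python3 - <<'E'
from h import *
show(); m=env.camera_model("top"); im=env.snapshot("top"); 
s=env.snapshot("side"); cv2.imwrite("pics/s2.png",cv2.resize(s[165:305,245:445],None,fx=4,fy=4))
print(rel(tool(.563,.18)))
ref=tool(.563,.18)
for g in np.arange(.52,.05,-.04): print(g.round(2),*rel(tool(g,.18),ref))
E
```

```text
clock: 3.8
eef_pos: [525.7, -40.9, 154.4]
eef_rot: [2.636, 1.514, -0.241]
wrist_force: [-3.3, -3.2, 7.2]
finger_gap: 11.2
finger_force: 34.5
3.8 [525.7 -40.9 154.4] [ 2.636  1.514 -0.241] [-3.3 -3.2  7.2] 11.2 34.5 [ 0.17  0.51 -0.35  1.84  0.38  0.97 -0.92]
(array([ 0.7, -0.8,  1.4]), array([ 0.002,  0.003, -0.   ]))
0.52 [-0.3  9.7  0.1] [-0.008 -0.    -0.042]
0.48 [-0.2 18.6  0. ] [-0.015  0.    -0.082]
0.44 [ 0.2 27.6 -0. ] [-0.022  0.    -0.121]
0.4 [ 1.  36.6 -0.2] [-0.029  0.    -0.16 ]
0.36 [ 2.2 45.5 -0.4] [-0.036 -0.    -0.2  ]
0.32 [ 3.6 54.3 -0.7] [-0.044  0.    -0.239]
0.28 [ 5.5 63.1 -1. ] [-0.051  0.    -0.278]
0.24 [ 7.7 71.9 -1.4] [-0.058 -0.    -0.318]
0.2 [10.2 80.5 -1.9] [-0.065  0.    -0.357]
0.16 [13.1 89.  -2.4] [-0.072 -0.    -0.396]
0.12 [16.3 97.4 -3. ] [-0.079  0.    -0.436]
0.08 [ 19.8 105.6  -3.6] [-0.086 -0.    -0.475]
```

View pics/s2.png

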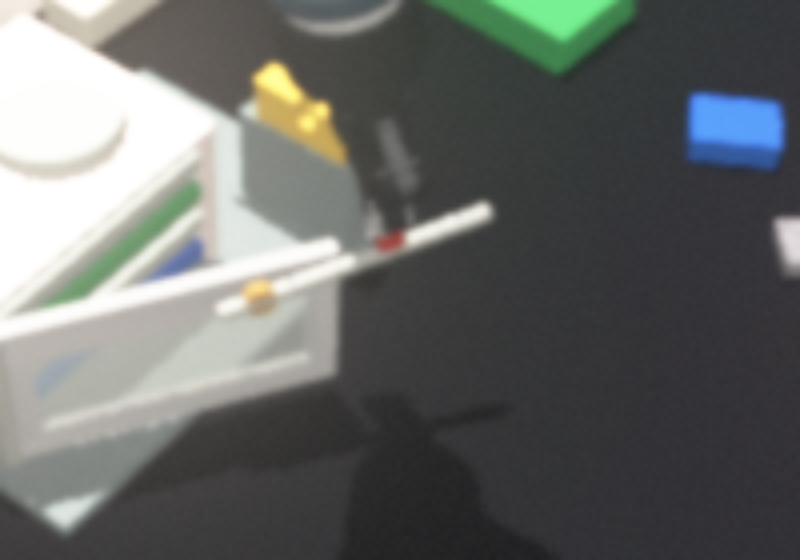

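```bash
python3 -m crank '[[0,-0.3,9.7,0.1,-0.008,0,-0.042],[0,-0.2,18.6,0,-0.015,0,-0.082],[0,0.2,27.6,0,-0.022,0,-0.121],[0,1,36.6,-0.2,-0.029,0,-0.16],[0,2.2,45.5,-0.4,-0.036,0,-0.2],[0,3.6,54.3,-0.7,-0.044,0,-0.239],[0,5.5,63.1,-1,-0.051,0,-0.278],[0,7.7,71.9,-1.4,-0.058,0,-0.318],[0,10.2,80.5,-1.9,-0.065,0,-0.357],[0,13.1,89,-2.4,-0.072,0,-0.396],[0,16.3,97.4,-3,-0.079,0,-0.436],[0,16.3,97.4,-3,-0.079,0,-0.436]]'
python3 - <<'E'
from h import *
show(); print(rel(tool(.12,.18)))
m=env.camera_model("wrist"); im=env.snapshot("wrist"); cv2.imwrite("pics/w2.png",im)
ref=tool(.12,.18)
for g in (.1,.08,.065,.05,.04,.03): print(g,*rel(tool(g,.18),ref))
E
```

```text
clock: 5.1
eef_pos: [619.2, -75.4, 154.2]
eef_rot: [2.218, 2.037, -0.2]
wrist_force: [-1.7, -3.0, 5.3]
finger_gap: 11.3
finger_force: 34.4
5.1 [619.2 -75.4 154.2] [ 2.218  2.037 -0.2  ] [-1.7 -3.   5.3] 11.3 34.4 [ 0.24  0.62 -0.41  1.66  0.5   1.   -0.48]
(array([ 0.5, -1.6,  1.2]), array([0.002, 0.002, 0.   ]))
0.1 [-0.2  4.5  0. ] [-0.004 -0.    -0.02 ]
0.08 [-0.3  9.   0.1] [-0.007 -0.    -0.039]
0.065 [-0.3 12.4  0.1] [-0.01   0.    -0.054]
0.05 [-0.3 15.7  0.1] [-0.013 -0.    -0.069]
0.04 [-0.2 18.   0. ] [-0.014 -0.    -0.079]
0.03 [-0.2 20.2  0. ] [-0.016 -0.    -0.089]
```

View pics/w2.png

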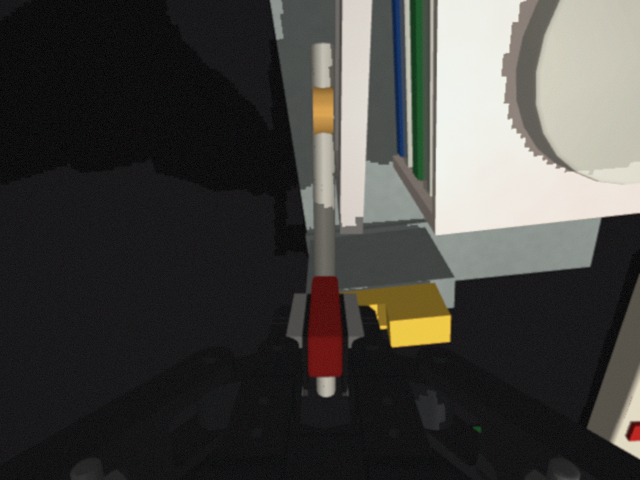

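```bash
python3 -m crank '[[0,-0.2,4.5,0,-0.004,0,-0.02],[0,-0.3,9,0.1,-0.007,0,-0.039],[0,-0.3,12,0.1,-0.01,0,-0.052],[0,-0.3,14.5,0.1,-0.012,0,-0.064],[0,-0.3,14.5,0.1,-0.012,0,-0.064],[0,-0.3,14.5,0.1,-0.012,0,-0.064]]'
python3 - <<'E'
from h import *
show(); print(rel(tool(.055,.18)),rel(tool(.05,.18)))
ref=tool(.055,.18)
for l in (.16,.14,.12,.11): print(l,*rel(tool(.055,l),ref))
E
```

```text
clock: 5.75
eef_pos: [632.7, -76.8, 154.2]
eef_rot: [2.149, 2.104, -0.194]
wrist_force: [0.4, -3.1, 5.2]
finger_gap: 11.7
finger_force: 34.2
5.75 [632.7 -76.8 154.2] [ 2.149  2.104 -0.194] [ 0.4 -3.1  5.2] 11.7 34.2 [ 0.24  0.64 -0.42  1.63  0.51  1.   -0.42]
(array([ 0.5, -0.5,  1.2]), array([ 0.001,  0.002, -0.001])) (array([0.4, 0.6, 1.2]), array([ 0.   ,  0.002, -0.006]))
0.16 [-0.5 -0.   1.6] [ 0.    0.02 -0.  ]
0.14 [-0.9 -0.   3.2] [-0.    0.04 -0.  ]
0.12 [-1.3  0.   4.8] [0.   0.06 0.  ]
0.11 [-1.5  0.   5.7] [0.   0.07 0.  ]
```

```bash
python3 -m crank '[[0,-0.5,0,1.6,0,0.02,0],[0,-0.9,0,3.2,0,0.04,0],[0,-1.1,0,4,0,0.05,0],[0,-1.3,0,4.8,0,0.06,0],[0,-1.3,0,4.8,0,0.06,0]]'
python3 -m crank '[[0.22,0,0,0,0,0,0],[0.22,0,0,0,0,0,0],[0.22,0,0,0,0,0,0],[0.22,0,0,0,0,0,0]]'
python3 - <<'E'
from h import *
show(); print(rel(tool(.05,.12)))
cv2.imwrite("pics/w3.png",env.snapshot("wrist"))
s=env.snapshot("side"); cv2.imwrite("pics/s3.png",cv2.resize(s[150:290,225:425],None,fx=4,fy=4))
E
```

```text
clock: 6.25
eef_pos: [632.5, -79.1, 149.4]
eef_rot: [2.182, 2.137, -0.131]
wrist_force: [-1.6, -2.1, 7.6]
finger_gap: 11.4
finger_force: 34.6
clock: 6.65
eef_pos: [632.0, -78.1, 148.3]
eef_rot: [2.181, 2.14, -0.131]
wrist_force: [0.3, 0.8, -0.5]
finger_gap: 19.1
finger_force: 0.0
6.65 [632.  -78.1 148.3] [ 2.181  2.14  -0.131] [ 0.3  0.8 -0.5] 19.1 0.0 [ 0.3   0.65 -0.44  1.63  0.47  0.98 -0.36]
(array([-0.7,  1.3, -0.1]), array([-0.001, -0.001, -0.004]))
```

View pics/w3.png

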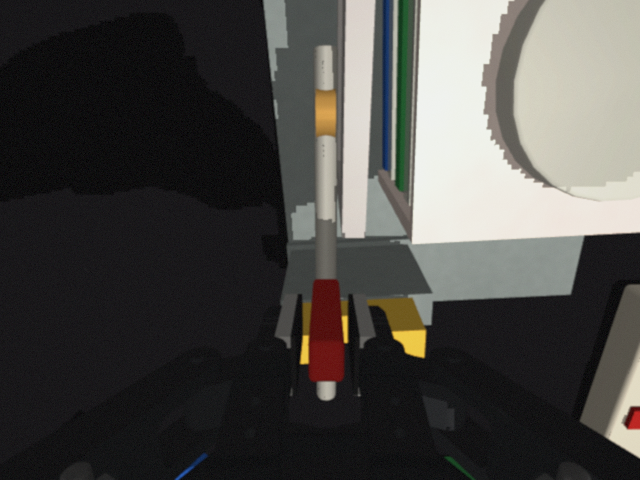

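The view shows the tab (325,330) caged between the pads with the bar on the catch's outer flat. I'll sweep inward slowly.

```bash
python3 -m crank '[[0.22,0,1,0,0,0,-0.002],[0.22,0,2,0,0,0,-0.004],[0.22,0,3,0,0,0,-0.007],[0.22,0,4,0,0,0,-0.01],[0.22,0,5,0,0,0,-0.014],[0.22,0,6,0,0,0,-0.018],[0.22,0,7,0,0,0,-0.022],[0.22,0,8,0,0,0,-0.026]]'
python3 -m crank '[[0.22,0,0.5,0,0,0,-0.002],[0.22,0,1,0,0,0,-0.004],[0.22,0,1.5,0,0,0,-0.006],[0.22,0,2,0,0,0,-0.008],[0.22,0,2,0,0,0,-0.008]]'
python3 - <<'E'
from h import *
show()
cv2.imwrite("pics/w4.png",env.snapshot("wrist"))
E
```

```text
clock: 7.55
eef_pos: [640.4, -78.8, 148.6]
eef_rot: [2.154, 2.168, -0.133]
wrist_force: [0.4, -0.3, -0.7]
finger_gap: 19.0
finger_force: 0.4
clock: 8.05
eef_pos: [642.6, -78.6, 148.8]
eef_rot: [2.145, 2.176, -0.132]
wrist_force: [0.3, -0.2, 0.7]
finger_gap: 18.5
finger_force: 0.0
8.05 [642.6 -78.6 148.8] [ 2.145  2.176 -0.132] [ 0.3 -0.2  0.7] 18.5 0.0 [ 0.3   0.67 -0.45  1.6   0.47  0.99 -0.33]
```

View pics/w4.png

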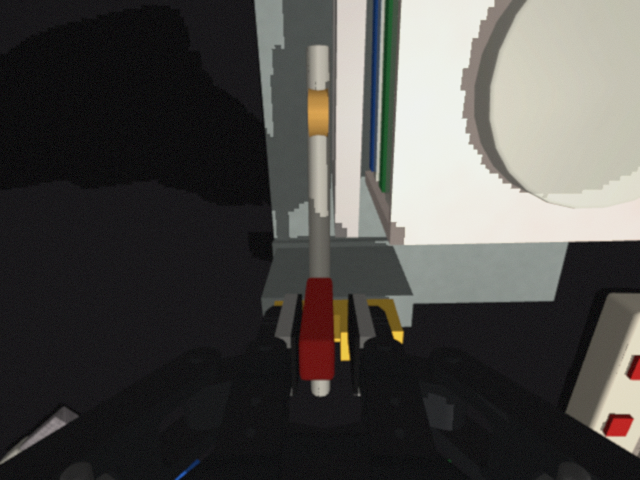

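The tab now touches the outer pad and the bar is still up. The notch shows just inside it, near (342,345), so I'll continue.

```bash
python3 -m crank '[[0.22,0,0.6,0,0,0,-0.002],[0.22,0,1.2,0,0,0,-0.005],[0.22,0,1.8,0,0,0,-0.008],[0.22,0,2.4,0,0,0,-0.01],[0.22,0,3,0,0,0,-0.013]]'
python3 -m crank '[[0.22,0,0.5,0,0,0,-0.002],[0.22,0,1,0,0,0,-0.004],[0.22,0,1.5,0,0,0,-0.006]]'
python3 -m crank '[[0.22,0,0.5,0,0,0,-0.002],[0.22,0,1,0,0,0,-0.004],[0.22,0,1.0,0,0,0,-0.004]]'
python3 - <<'E'
from h import *
show()
cv2.imwrite("pics/w5.png",env.snapshot("wrist"))
a=cv2.imread("pics/w4.png")[30:430,220:420];b=cv2.imread("pics/w5.png")[30:430,220:420];cv2.imwrite("pics/w45.png",np.hstack([a,b]))
E
```

```text
clock: 8.6
eef_pos: [645.3, -78.7, 148.6]
eef_rot: [2.132, 2.191, -0.134]
wrist_force: [-0.1, -0.2, -0.4]
finger_gap: 18.6
finger_force: 0.0
clock: 8.9
eef_pos: [646.8, -78.7, 148.6]
eef_rot: [2.125, 2.197, -0.135]
wrist_force: [-0.2, -0.3, 1.0]
finger_gap: 19.1
finger_force: 0.1
clock: 9.2
eef_pos: [647.9, -78.6, 148.6]
eef_rot: [2.121, 2.202, -0.134]
wrist_force: [-0.4, -0.1, 0.2]
finger_gap: 18.7
finger_force: 0.0
9.2 [647.9 -78.6 148.6] [ 2.121  2.202 -0.134] [-0.4 -0.1  0.2] 18.7 0.0 [ 0.3   0.67 -0.45  1.58  0.48  1.   -0.31]
```

View pics/w45.png

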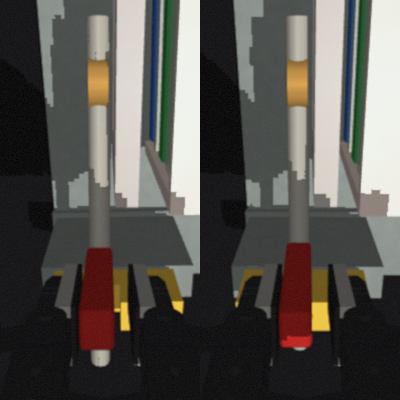

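```bash
python3 - <<'E'
from h import *
m=env.camera_model("wrist"); P=lambda g,l,a,h: gate(S0,g,(-12,-150-(a*np.cos(l)-h*np.sin(l)),115+a*np.sin(l)+h*np.cos(l)))
for l in (0,.05,.1):
  for g in (0.005,.02): print(l,g,[proj("wrist",P(g,l,a,h),m)[0].round(0) for a,h in ((140,0),(72,5),(88,60),(72,60))])
cv2.imwrite("pics/s5.png",cv2.resize(env.snapshot("side")[150:290,225:425],None,fx=4,fy=4))
print(env.observe()["finger_force"])
E
```

```text
0 0.005 [array([317., 377.]), array([316., 275.]), array([312., 383.]), array([312., 348.])]
0 0.02 [array([309., 376.]), array([309., 274.]), array([302., 383.]), array([302., 347.])]
0.05 0.005 [array([316., 385.]), array([316., 278.]), array([312., 385.]), array([311., 347.])]
0.05 0.02 [array([308., 385.]), array([309., 277.]), array([302., 385.]), array([302., 347.])]
0.1 0.005 [array([316., 394.]), array([316., 280.]), array([311., 387.]), array([311., 346.])]
0.1 0.02 [array([308., 394.]), array([309., 280.]), array([301., 386.]), array([301., 345.])]
0.0
```

View pics/s5.png

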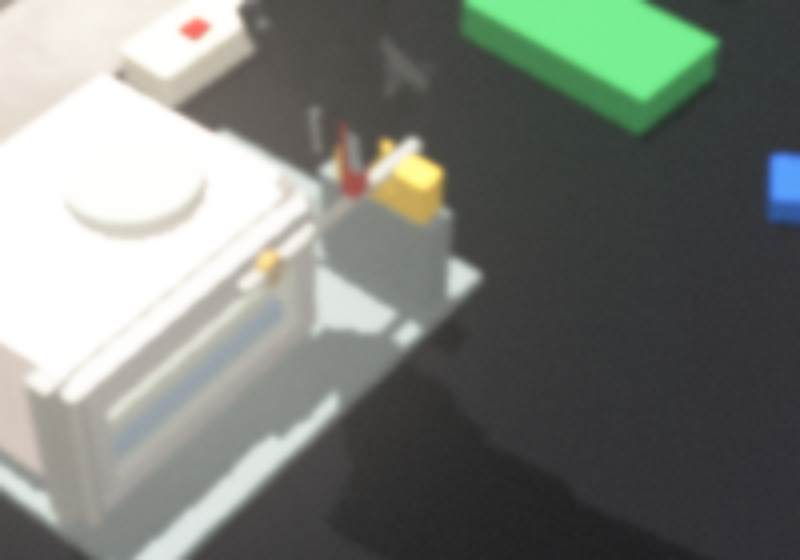

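Tip row about 380 and tab foot about 273 match lift ≈ 0, so the bar has dropped at a gate angle of about 0.005. I'll feel for the notch wall on both sides.

```bash
python3 -m crank '[[0.22,0,0.7,0,0,0,0],[0.22,0,1.4,0,0,0,0],[0.22,0,2,0,0,0,0]]'
python3 -m crank '[[0.22,0,0.7,0,0,0,0],[0.22,0,1.4,0,0,0,0],[0.22,0,1.4,0,0,0,0]]'
```

```text
clock: 9.6
eef_pos: [648.4, -78.6, 148.5]
eef_rot: [2.123, 2.203, -0.139]
wrist_force: [-7.8, 0.5, 5.1]
finger_gap: 18.6
finger_force: 3.7
clock: 9.9
eef_pos: [648.5, -78.6, 148.5]
eef_rot: [2.124, 2.204, -0.142]
wrist_force: [-10.4, 0.9, 8.6]
finger_gap: 18.4
finger_force: 5.3
```

Blocked at 10 N by the notch wall, so the gate is held inward. I'll back off, open a little and lift away along the tool.

```bash
python3 -m crank '[[0.22,0,-1.5,0,0,0,0],[0.22,0,-3,0,0,0,0],[0.22,0,-4.5,0,0,0,0],[0.22,0,-6,0,0,0,0],[0.35,0,-6.5,0,0,0,0],[0.4,0,-6.5,0,0,0,0],[0.4,0,-6.5,0,0,0,0]]'
python3 -m crank '[[0.4,0,0,-8,0,0,0],[0.4,0,0,-20,0,0,0],[0.4,0,0,-40,0,0,0],[0.4,0,0,-70,0,0,0],[0.4,0,0,-110,0,0,0],[0.4,0,0,-140,0,0,0],[0.4,0,0,-140,0,0,0],[0.4,0,0,-140,0,0,0]]'
python3 - <<'E'
from h import *
show()
im=env.snapshot("wrist"); m=env.camera_model("wrist")
print(proj("wrist",[gate(S0,g,(-12,-290,115)) for g in (0,.02)],m))
cv2.imwrite("pics/w6.png",im)
E
```

```text
clock: 10.6
eef_pos: [644.9, -78.7, 148.7]
eef_rot: [2.121, 2.202, -0.134]
wrist_force: [-0.1, -0.6, -0.5]
finger_gap: 34.2
finger_force: 0.0
clock: 11.4
eef_pos: [645.5, -61.7, 289.2]
eef_rot: [2.12, 2.201, -0.132]
wrist_force: [-0.9, 0.3, 0.0]
finger_gap: 34.2
finger_force: 0.0
11.4 [645.5 -61.7 289.2] [ 2.12   2.201 -0.132] [-0.9  0.3  0. ] 34.2 0.0 [ 0.3   0.53 -0.5   1.47  0.39  1.24 -0.24]
[[325.05071933 283.12495433]
 [318.80651254 282.8086305 ]]
```

View pics/w6.png

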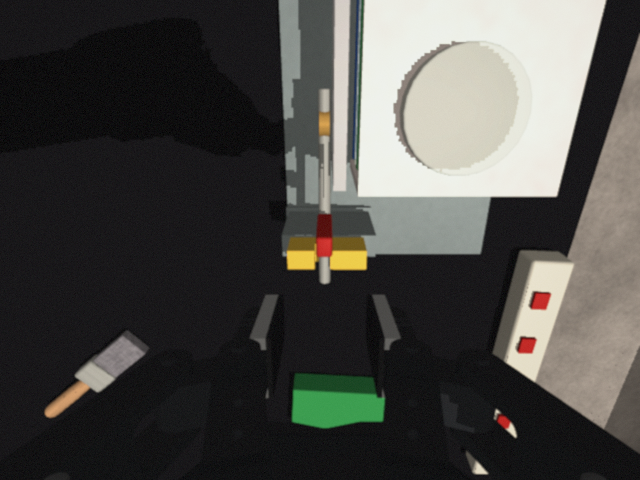

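The bar lies in the notch between the yellow blocks, with its tip at (325,283), which matches level bar and gate at about 0. The gripper is clear of everything, so I'm handing in.

```bash
python3 -c "
from plant import env
print(env.finish_job())"
```

```text
the job is handed in; nothing more can be done
None
```

The gate is shut and the latch bar is home in the notch: the gate held against a 10 N push inward, the gripper let go and was clear, and I handed the job in at about 11.5 s; no verdict was returned.

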